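Heat sink under the inspection camera

TASK

First balance the finned heat sink, base down and level, on the red dome of the inspection slide while the slide is still at its starting end, and let go of it. Then grip the yellow tab and slide the carriage along its rail until you feel its spring ball click into the notch, where the dome stands in front of the white camera, without running on to the far end stop; finish holding it there, the fingers still gripping the tab and the heat sink still balanced on the dome. Leave the jar, the spool and the circuit board alone.

Things in the scene. Friction and masses are not known exactly. Their poses are not given: they have to be found in the camera images.
- heatsink: loose aluminium heat sink, 40 to 70 g: square base 40 x 40 x 5 mm with six upright fins running along its x axis, 16 mm tall in all. Origin: centre of its underside; z up. It starts fins up on the work surface (z = 0), right (-y) of the slide, within 0.6 rad of square. It can be gripped across either pair of sides (40 mm), over its whole height.
- dome: red plastic dome fixed on the carriage, riding with it: the cap of a sphere of radius 30 mm, standing 25 mm out of the carriage's top. Origin: centre of the sphere, 39 mm above the work surface. Axes as tab. The heat sink rocks on it: set off-centre, it settles tilted, about 0.04 rad per mm.
- dome_top (a point): the topmost point of the red dome, 69 mm above the work surface: the heat sink's underside centre belongs here.
- tab: upright yellow tab on the black carriage, its handle: 16 mm thick (x), 24 mm along the rail (y), 56 mm tall, from 44 to 100 mm above the work surface, 85 mm behind the dome's centre. Origin: centre of its foot. Its y axis points along the rail in the sliding direction (from tab to dome), its x axis across the rail away from the robot. The rail stands up to 0.35 rad out of square.
- tab_grip (a point): point on the tab's axis to grip, 84 mm above the work surface, 16 mm below the tab's top.
- carriage (a joint): position of the carriage along its rail, m: 0 at the near end stop, growing along the tab's y axis to 0.13 at the far end stop. It starts between 0 and 0.02. It slides with under 1 N of drag and stays where it is left. The only notch lies somewhere between 0.05 and 0.10, different each time.
- ball (a joint): how far the hidden 12 mm spring ball under the dome's centre has dropped, m: about 0.0005 while riding on the rail's flat strip, about 0.003 when seated in the 10 mm wide V notch. It drops within 4 mm of the notch's centre, pulling the carriage in with up to about 5 N; about 6 N pushes it out again either way. Let loose within 3 mm of the notch, the carriage centres itself.
- carriage_front (a point): middle of the carriage's leading top edge, 44 mm above the work surface, 40 mm ahead of the dome's centre. Carriage: black, 74 mm wide, 145 mm long, reaching 20 mm behind the tab's centre. The white inspection camera on a fixed stand beyond the rail, 0.18 m tall, its lens 125 mm from the rail's middle line, looks straight across at the notch: with the ball in, the dome is right in front of it.
- jar: bystander, leave alone: small round jar with a blue cap, 44 mm across, 50 mm tall. Origin: centre of its underside.
- spool: bystander, leave alone: copper-coloured spool, 52 mm across, 42 mm tall. Origin: centre of its underside.
- board: bystander, leave alone: green circuit board with black chips, 60 x 100 mm, 5 mm thick, lying flat. Origin: centre of its underside.
Things that resemble listed ones, but are neither listed nor needed, are in the scene too. What is shaped like the heatsink but brown is not meant.

How it is judged:
By the outcome, as a careful person would: the job done as asked, in the order asked, and still so for the second after the job is handed in, while the arm keeps its last pose, push and grip.
It also fails if it takes over 72 s, if anything falls off the work surface, if the arm or the gripper's body presses on something with over 40 N, if the wrist force passes 120 N, or if a joint passes its speed limit or range.

ROBOT

A 6-joint arm with a two-finger parallel gripper is mounted at the origin on the work surface. World frame = base frame: x ahead of the robot, y to its left, z up, the work surface at z = 0. Lengths are in m, angles in rad, forces in N, time in s.
With the tool pointing down it reaches from about 0.25 to 0.775 m from the base axis. Payload 4 kg.
Tool frame: the origin (TCP) lies midway between the tips of the shut fingers; the grasp point (between the pads) lies 19 mm behind it; y points along the fingers, x is the direction in which the jaws open and shut, and the axes are right-handed (so a half turn about y gives the same grasp; the last joint's range is limited). The gripper opens to 94 mm and grips with 3 to 60 N. Pads are 16 mm wide; open, the fingers measure 119 mm over their backs; the gripper's body (75 mm by 177 mm) begins 78 mm behind the grasp point.
Start: joints at [-0.103, 0.087, 1.371, -0, 1.684, -0.103], TCP at [0.55, -0, 0.206] pointing down, gripper open.
Joint ranges: [-3.1, 3.1], [-0.76, 2.03], [0.27, 2.55], [-1.08, 4.22], [0.17, 2.65], [-2.57, 2.57]. Speed limits (rad/s): [2.79, 2.79, 3.14, 3.14, 3.14, 3.14].

INTERFACE

Orientations are given as [roll, pitch, yaw] about the fixed x, y, z axes, in that order (R = Rz(yaw) Ry(pitch) Rx(roll)).
In Python, from bench import robot gives the robot as it stands.
- The arm moves only by the shell command python3 -m creep 'ROWS'. ROWS is JSON, a list of rows, each a list of 7 numbers: the shift along the tool's x, y, z in mm, then the turn, a rotation vector about the tool's x, y, z in degrees, then the closure in counts, from 0 (fully open) to 255 (shut). A call has 1 to 5 rows; each row is the pose to reach, as a shift and turn from the pose commanded when the call began, along the tool's axes at that moment; what a row does not reach only later rows make up. A row lasts 1/8 s, in which the tool goes at most 62.5 mm and 10.7 degrees, less where a joint would pass 70% of its speed; a pose out of reach is approached as far as the arm can. A call with a gripper value outside its range is refused whole. The fingers move at their own pace and stop on an object; the grip force is fixed at half the most. Time passes only in rows, so rows that repeat a pose let the fingers close. It gives the time, the measured TCP pose, the force and the opening at its end, in the units of the state.
- robot.get_obs(): the state, without advancing time (a new reading comes with each control period).
- robot.snapshot(name): name is "scene" or "side" or "wrist"; returns a dict with "color" (480x640x3 uint8, blue, green, red), "fx", "fy", "cx", "cy" (pixels), "world_from_camera" (4x4, takes a point from camera to world coordinates); the wrist camera has in their place "mount" (4x4, takes a point from camera to tool coordinates, whose origin is the TCP and whose axes are the tool frame's). Camera axes: x right, y down, z forward; pixel columns grow to the right and rows downward; lengths in m; the calibration is good to about 2 mm. A picture is of the moment at which its call begins: read the wrist's pose just before it. There is no depth.
- robot.close_job(): hands the job in, once; it reports no verdict.
Trained networks look in the newest picture that a camera, given by its name, has taken for a name from the list of things; names that differ only in an ending like _2 or _b are one class to them, and where a whole thing is asked for, a point or a joint stands for the part that bears it (a point fixed in the world has none). Each returns a list of dicts, best first, with "p" (0 to 1); they miss things now and then, are a little off and sometimes report something else, mostly with a low value. They report only what shows in the picture. A call takes as long as a camera call. They do not tell look-alikes from the thing itself.
- robot.spot_in(name, camera): "point" ([x, y, z] in m, in world coordinates, good to about 4 mm: the middle of the surface that is visible of it).
- robot.landmark_of(name, camera): "point" ([x, y, z] in m, in world coordinates, good to about 4 mm: a listed point, or the origin of a listed thing).
The state is a dict: "time": time; "joint_positions": joint angles; "qvel": joint speeds; "joint_torque": joint torques, N m; "tool_pos": TCP position; "ee_rot": TCP orientation; "wrist_force": force on the tool from outside, world axes, zero at the start; "wrist_torque": the same for the moment, N m; "width": finger opening in m.
Only numpy, scipy, OpenCV 4.12 (cv2) and the standard library are available. Lean on these libraries where they do the work, as an engineer would, in place of code of your own. Each camera call takes 0.05 s, during which the arm holds its last target.

## Working session

There is one attempt and no reset: what is moved stays moved. The work goes in short steps, Python scripts to look and compute and a shell command to move; the robot and the scene stay as the last step left them, time stands still between calls to the robot, and variables do not carry over. Pictures are saved under pics/ and viewed, and the job is handed in when it is done.

```bash
ls; mkdir -p pics; python3 - <<'E'
from bench import robot
import cv2
o=robot.get_obs(); print({k:(v if not hasattr(v,'round') else v) for k,v in o.items()})
for c in ["scene","side","wrist"]:
    s=robot.snapshot(c); cv2.imwrite(f"pics/{c}0.png",s["color"])
    print(c,s["fx"],s["cx"],s["cy"]); print(s.get("world_from_camera",s.get("mount")))
    for n in ["heatsink","dome","dome_top","tab","tab_grip","carriage_front","jar","spool","board"]:
        print(n,[( [round(float(x),3) for x in d["point"]],round(d["p"],2)) for d in robot.landmark_of(n,c)])
E
```

```text
pics
{'time': 0.0, 'joint_positions': array([-1.03081273e-01,  8.79394101e-02,  1.37223764e+00,  5.33437447e-06,
        1.68357102e+00, -1.03128997e-01]), 'qvel': array([ 9.75885770e-05, -8.37406056e-04,  1.02823180e-03, -1.43338545e-03,
       -7.65075696e-04, -6.59910640e-04]), 'joint_torque': array([ 1.28542815e-03, -3.40182602e+01, -3.02423716e+01,  7.18220207e-02,
        3.29729996e-02, -1.13141955e-04]), 'tool_pos': array([5.49463138e-01, 6.30863405e-05, 2.04321113e-01]), 'ee_rot': array([-1.57056916e+00,  2.14341614e-03,  4.85617924e-05]), 'wrist_force': array([-0.37375454, -0.60761677,  0.54563615]), 'wrist_torque': array([0.00723842, 0.02726539, 0.01680756]), 'width': 0.09370919444379733}
scene 569.544467024499 321.0521621208064 238.59504132030554
[[-0.84406771  0.42935249 -0.32125712  0.95977812]
 [ 0.53607314  0.66082805 -0.52529218  0.67170961]
 [-0.01323978 -0.61559948 -0.78794796  1.05965158]
 [ 0.          0.          0.          1.        ]]
heatsink [([0.575, -0.37, -0.001], 0.78), ([0.576, -0.233, 0.002], 0.77), ([0.5, -0.296, -0.002], 0.65), ([0.417, -0.256, -0.0
[... 1198 characters left out ...]
0.73)]
wrist 395.729698392811 318.61658595532236 247.58250518688214
[[ 9.99999576e-01  9.19672567e-04 -5.58655482e-05  8.43682064e-04]
 [ 2.79619700e-04 -2.45151142e-01  9.69484832e-01 -1.79649652e-01]
 [ 8.77913101e-04 -9.69484436e-01 -2.45151295e-01  7.19723626e-02]
 [ 0.00000000e+00  0.00000000e+00  0.00000000e+00  1.00000000e+00]]
heatsink [([0.502, -0.298, -0.003], 0.83), ([0.579, -0.231, -0.006], 0.77), ([0.415, -0.257, 0.002], 0.7)]
dome [([0.552, 0.047, 0.038], 0.79)]
dome_top [([0.553, 0.049, 0.063], 0.56)]
tab [([0.558, -0.042, 0.043], 0.83)]
tab_grip [([0.56, -0.039, 0.083], 0.73)]
carriage_front [([0.549, 0.087, 0.042], 0.98)]
jar [([0.553, 0.085, 0.043], 0.16)]
spool []
board []
```

View pics/scene0.png

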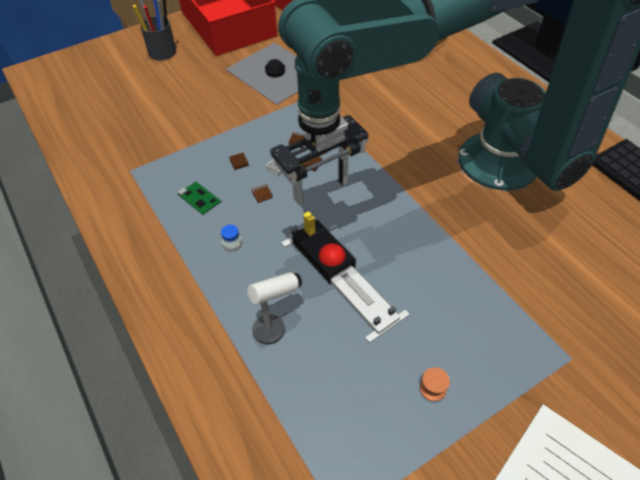

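View pics/side0.png

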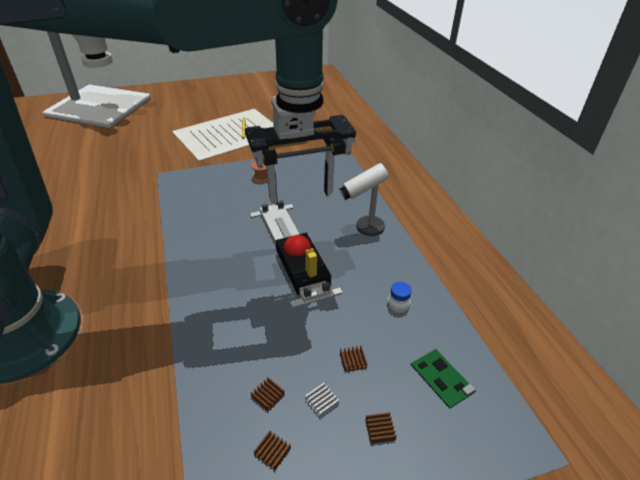

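View pics/wrist0.png

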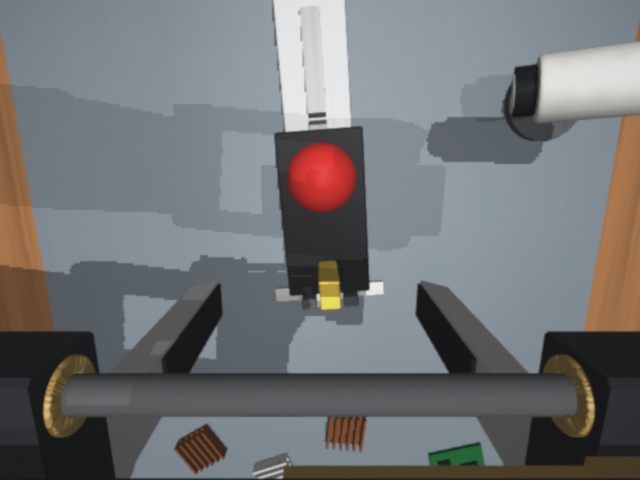

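The picture shows one silver heat sink at side pixel (322,400). Four brown look-alikes are at (267,394), (353,358), (272,450) and (380,428). The silver one at about (0.50, -0.297) is the target, so I'm moving the wrist camera over it for a close crop.

```bash
python3 -m creep '[[-10,0,-55,0,0,0,0],[-20,0,-110,0,0,0,0],[-30,0,-165,0,0,0,0],[-40,0,-220,0,0,0,0],[-49,0,-270,0,0,0,0]]'; python3 -m creep '[[0,0,0,0,0,0,0],[0,0,0,0,0,0,0]]'
cat > h.py <<'E'
from bench import robot
import cv2, numpy as np
from scipy.spatial.transform import Rotation as Ro
def tool():
    o=robot.get_obs(); T=np.eye(4); T[:3,:3]=Ro.from_euler('xyz',o["ee_rot"]).as_matrix(); T[:3,3]=o["tool_pos"]; return T
def snap(c,name=None):
    T=tool(); s=robot.snapshot(c)
    s["W"]=T@s["mount"] if c=="wrist" else np.array(s["world_from_camera"])
    if name: cv2.imwrite("pics/"+name,s["color"])
    return s
def ray(s,u,v,z):
    d=s["W"][:3,:3]@np.array([(u-s["cx"])/s["fx"],(v-s["cy"])/s["fy"],1]); c=s["W"][:3,3]
    return c+d*(z-c[2])/d[2]
def proj(s,p):
    q=np.linalg.inv(s["W"])@np.append(p,1); return np.array([s["fx"]*q[0]/q[2]+s["cx"],s["fy"]*q[1]/q[2]+s["cy"]])
def lm(n,c): return [(np.round(d["point"],4).tolist(),round(d["p"],2)) for d in robot.landmark_of(n,c)]
E
python3 - <<'E'
from h import *
s=snap("wrist","w1.png"); print(tool()[:3,3]); print(lm("heatsink","wrist"))
for p in [[.5,-.297,0.016]]: print(proj(s,p))
i=s["color"]; 
E
```

```text
time: 2.12
tool_pos: [0.5005, -0.2719, 0.2056]
ee_rot: [-1.571, -0.001, -0.0]
wrist_force: [0.4, -0.0, -0.4]
width: 0.0938
time: 2.38
tool_pos: [0.501, -0.2696, 0.2054]
ee_rot: [-1.57, -0.0, -0.0]
wrist_force: [-0.0, -0.1, 0.0]
width: 0.094
[ 0.50126916 -0.26906207  0.20550697]
[([0.3994, -0.3551, -0.0032], 0.89), ([0.5789, -0.2302, -0.0062], 0.7), ([0.4132, -0.2569, 0.0022], 0.66), ([0.5018, -0.2978, -0.0029], 0.64), ([0.5711, -0.3668, 0.0017], 0.59)]
[316.68962476 253.836065  ]
```

View pics/w1.png

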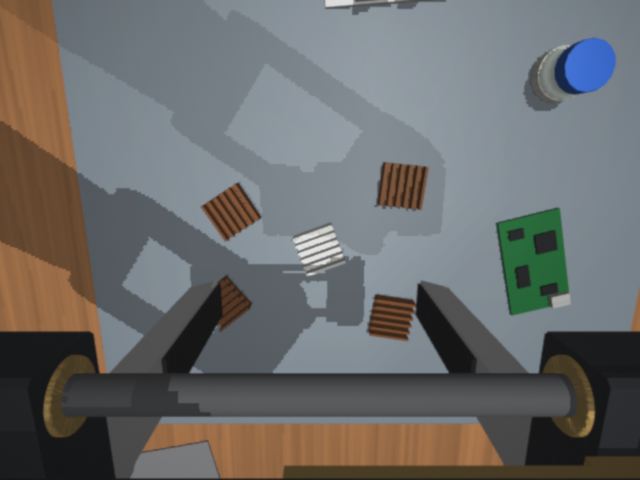

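The wrist view shows the silver sink at (319,250), with the four brown ones at (231,211), (402,186), (391,317) and (233,303). I'll check it in a close crop and measure its yaw.

```bash
python3 - <<'E'
from h import *
s=snap("wrist"); i=s["color"][210:290,270:370]; cv2.imwrite("pics/c1.png",cv2.resize(i,None,fx=7,fy=7,interpolation=cv2.INTER_CUBIC))
E
```

```text
(no output)
```

View pics/c1.png

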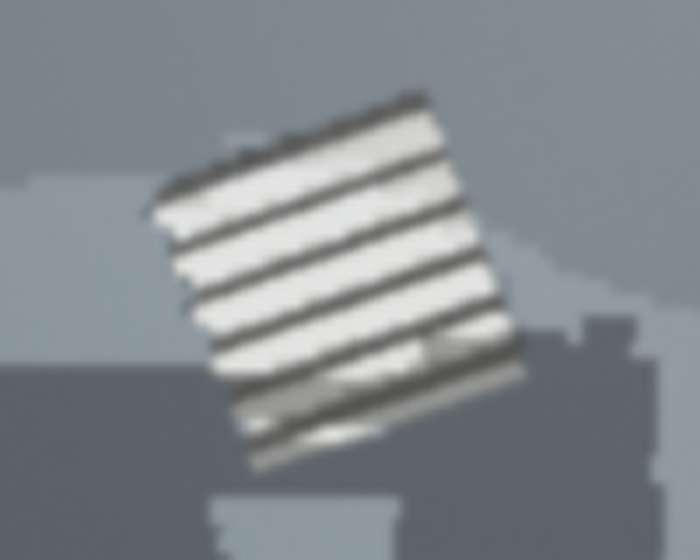

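```bash
python3 - <<'E'
from h import *
from scipy.optimize import least_squares
s=snap("wrist")
C=np.array([[155,205],[425,92],[525,370],[255,468]])/7+[270,210]-0.5+0.5/7
for zs in ([0,0,16,16],[16]*4,[0]*4):
    def f(p):
        c,sn=np.cos(p[2]),np.sin(p[2]); r=[]
        for (a,b),z,uv in zip([(-20,20),(20,20),(20,-20),(-20,-20)],zs,C):
            r+=list(proj(s,[p[0]+(c*a-sn*b)/1e3,p[1]+(sn*a+c*b)/1e3,z/1e3])-uv)
        return r
    q=least_squares(f,[.5,-.297,.35],x_scale=[.01,.01,.1]); print(zs,q.x,np.round(q.fun,2))
print(s["W"][:3,3])
for n in ["dome","dome_top","tab_grip","carriage_front"]:
    for c in ["scene","side"]: robot.snapshot(c); print(n,c,lm(n,c)[:1])
E
```

```text
[0, 0, 16, 16] [ 0.50182086 -0.29449759  0.38418926] [ 0.22 -1.68 -1.04 -0.24  0.16  0.68  0.66  1.24]
[16, 16, 16, 16] [ 0.5019761  -0.29279903  0.36621181] [-0.53 -0.22  0.07  1.31  0.13 -0.54  0.33 -0.61]
[0, 0, 0, 0] [ 0.5019707  -0.29690777  0.36619984] [ 0.6   0.22 -0.45  2.37 -0.96 -1.06  0.82 -1.7 ]
[ 0.50209439 -0.19670338  0.38537201]
dome scene [([0.5529, 0.0497, 0.0379], 0.75)]
dome side []
dome_top scene [([0.5516, 0.044, 0.0705], 0.97)]
dome_top side [([0.5557, -0.0382, 0.0412], 0.62)]
tab_grip scene [([0.5581, -0.0431, 0.0831], 0.79)]
tab_grip side [([0.5606, -0.0418, 0.0819], 0.51)]
carriage_front scene [([0.552, 0.0848, 0.0429], 0.74)]
carriage_front side []
```

The crop confirms it: silver fins running along yaw ≈ 0.375 rad, centre about (0.502, -0.294). I'll squeeze it lightly across both pairs of sides so it's centred in the gripper, starting with the y sides.

```bash
python3 -m creep '[[1,20,-5,0,10,0,80],[1,40,-10,0,20,0,80],[1,60,-15,0,30,0,80],[1,80,-20,0,40,0,80],[1,100,-25.5,0,50,0,80]]'; python3 -m creep '[[0,15,0,0,9,0,80],[0,30,0,0,18.5,0,80],[0,40,0,0,18.5,0,80],[0,40,0,0,18.5,0,80]]'; python3 - <<'E'
from h import *
T=tool(); print(T.round(4)); s=snap("wrist","w2.png")
E
```

```text
time: 4.0
tool_pos: [0.502, -0.2957, 0.1049]
ee_rot: [-1.571, -0.0, -0.878]
wrist_force: [0.2, -1.0, -0.3]
width: 0.0646
time: 4.5
tool_pos: [0.5015, -0.2951, 0.0646]
ee_rot: [-1.572, 0.002, -1.193]
wrist_force: [-0.3, 0.8, -0.0]
width: 0.0647
[[ 0.3686 -0.0015  0.9296  0.5015]
 [-0.9296  0.0011  0.3686 -0.2951]
 [-0.0016 -1.     -0.001   0.0646]
 [ 0.      0.      0.      1.    ]]
```

View pics/w2.png

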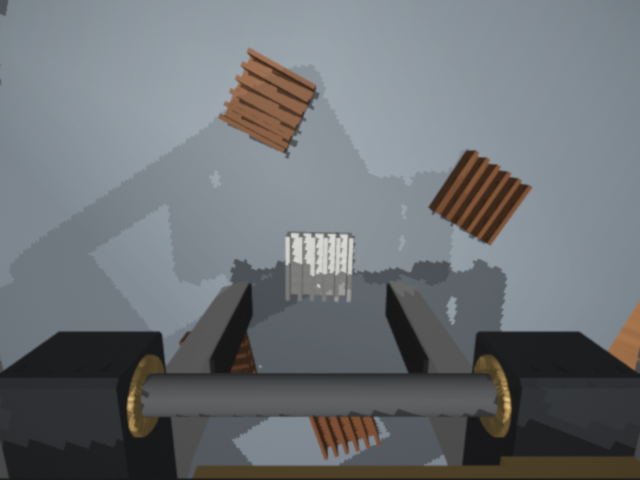

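The sink sits square and midway between the fingers, at columns 285–354. Going down to squeeze.

```bash
python3 -m creep '[[0,30,0,0,0,0,80],[0,50,0,0,0,0,80],[0,61,0,0,0,0,80],[0,61,0,0,0,0,80],[0,61,0,0,0,0,80]]'; python3 -m creep '[[0,0,0,0,0,0,180],[0,0,0,0,0,0,180],[0,0,0,0,0,0,180],[0,0,0,0,0,0,180]]'
```

```text
time: 5.18
tool_pos: [0.5028, -0.2961, 0.0058]
ee_rot: [-1.569, -0.002, -1.195]
wrist_force: [0.1, 0.1, 0.4]
width: 0.0648
time: 5.68
tool_pos: [0.5022, -0.2956, 0.0049]
ee_rot: [-1.57, -0.0, -1.196]
wrist_force: [0.4, 0.3, 1.7]
width: 0.0401
```

Now open, rise, turn 90° and squeeze across the x sides.

```bash
python3 -m creep '[[0,0,0,0,0,0,80],[0,0,0,0,0,0,80],[0,-15,0,0,0,0,80],[0,-30,0,0,-9,0,80],[0,-30,0,0,-19,0,80]]'; python3 -m creep '[[0,0,0,0,-10,0,80],[0,0,0,0,-20,0,80],[0,0,0,0,-30,0,80],[0,0,0,0,-40,0,80],[0,0,0,0,-50,0,80]]';python3 -m creep '[[0,0,0,0,-10,0,80],[0,0,0,0,-21,0,80],[0,15,0,0,-21,0,80],[0,32,0,0,-21,0,80],[0,32,0,0,-21,0,80]]'; python3 -m creep '[[0,0,0,0,0,0,180],[0,0,0,0,0,0,180],[0,0,0,0,0,0,180],[0,0,0,0,0,0,180]]'; python3 -c "
from h import *
print(tool().round(4))"
```

```text
time: 6.3
tool_pos: [0.5035, -0.2965, 0.0375]
ee_rot: [-1.57, -0.005, -0.858]
wrist_force: [-1.0, -0.9, 0.2]
width: 0.0645
time: 6.92
tool_pos: [0.5025, -0.2958, 0.0358]
ee_rot: [-1.572, -0.001, 0.014]
wrist_force: [-0.9, 0.6, -0.9]
width: 0.0647
time: 7.55
tool_pos: [0.5015, -0.2951, 0.0008]
ee_rot: [-1.569, 0.001, 0.373]
wrist_force: [-0.1, 0.3, -0.7]
width: 0.0646
time: 8.05
tool_pos: [0.502, -0.2954, 0.0024]
ee_rot: [-1.571, 0.0, 0.375]
wrist_force: [-0.8, 0.5, -0.2]
width: 0.0398
[[ 9.305e-01 -1.000e-04 -3.664e-01  5.020e-01]
 [ 3.664e-01  1.000e-04  9.305e-01 -2.954e-01]
 [-0.000e+00 -1.000e+00  2.000e-04  2.400e-03]
 [ 0.000e+00  0.000e+00  0.000e+00  1.000e+00]]
```

```bash
python3 - <<'E'
from h import *
s=snap("wrist","w3.png")
print(proj(s,tool()[:3,3]))
E
```

```text
[316.20316886 300.03545009]
```

View pics/w3.png

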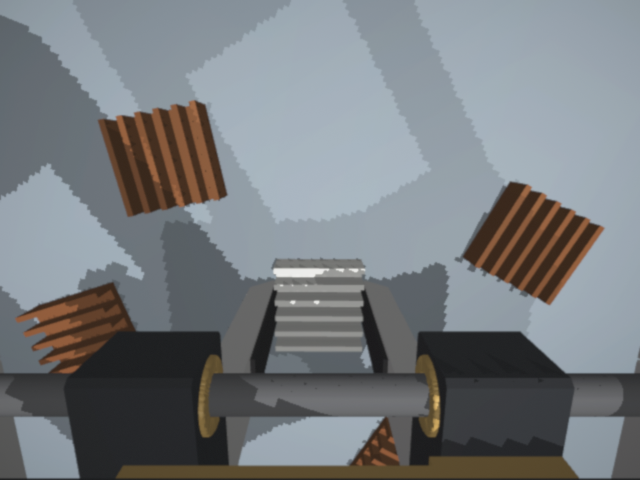

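The held sink is visible between the fingers, at columns 274–364 and rows 259–352. Since its pose in the tool frame is now known, I can use it to check the wrist camera's calibration.

```bash
python3 - <<'E'
from h import *
s=snap("wrist"); T=tool(); i=s["color"].copy()
big=cv2.resize(i[240:370,250:390],None,fx=5,fy=5,interpolation=cv2.INTER_CUBIC)
for h,col in ((0,(0,0,255)),(.016,(0,255,0)),(.005,(255,0,0))):
    P=[]
    for a,b in [(-20,-20),(20,-20),(20,20),(-20,20)]:
        w=T@[a/1e3,0,b/1e3,1]; w[2]=h
        P.append((proj(s,w[:3])-[250,240]+.5)*5-.5)
    cv2.polylines(big,[np.int32(np.round(P))],True,col,1)
cv2.imwrite("pics/c3.png",big)
E
```

```text
(no output)
```

View pics/c3.png

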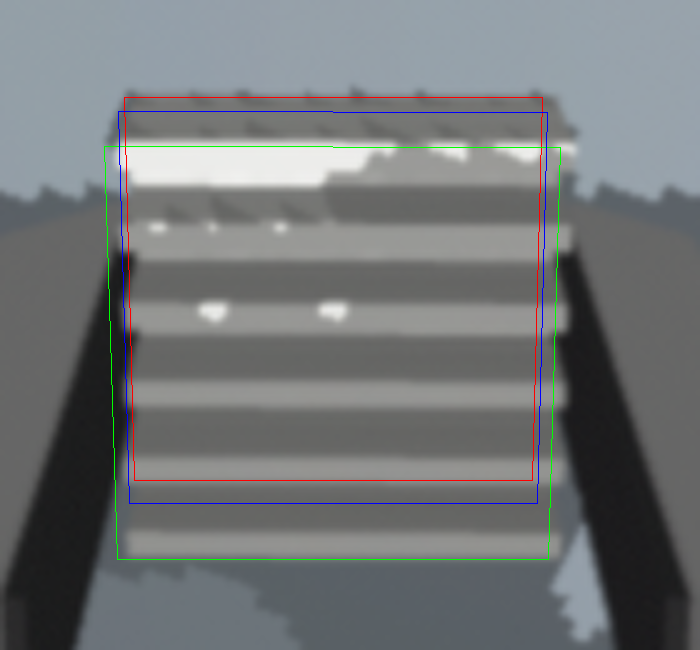

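The overlay fits in rows and shows a column bias of about +2 px, roughly 1 mm, which I'll correct for. Lifting gently, then carrying the sink to a viewpoint just behind the dome.

```bash
python3 -m creep '[[0,-10,0,0,0,0,180],[0,-35,0,0,0,0,180],[0,-70,0,0,0,0,180],[0,-105,0,0,0,0,180],[0,-130,0,0,0,0,180]]'; python3 -m creep '[[10,0,16,0,4,0,180],[30,0,48,0,8,0,180],[55,0,87,0,12,0,180],[80,0,127,0,17,0,180],[105,0,167,0,21.5,0,180]]';  python3 -m creep '[[18,0,33,0,0,0,180],[29,0,54,0,0,0,180],[33,0,68,0,0,0,180],[33,0,72,0,0,0,180],[33,0,72,0,0,0,180]]'; python3 - <<'E'
from h import *
T=tool(); print(T.round(4)); s=snap("wrist","w4.png"); print(lm("dome","wrist"),lm("tab","wrist"))
E
```

```text
time: 8.78
tool_pos: [0.5026, -0.296, 0.1355]
ee_rot: [-1.574, -0.002, 0.375]
wrist_force: [0.2, 1.3, -1.2]
width: 0.0395
time: 9.4
tool_pos: [0.5388, -0.1003, 0.1335]
ee_rot: [-1.571, -0.002, -0.003]
wrist_force: [0.5, -0.8, 0.2]
width: 0.0396
time: 10.02
tool_pos: [0.5712, -0.0301, 0.1327]
ee_rot: [-1.571, 0.0, -0.0]
wrist_force: [-0.2, 0.2, 0.0]
width: 0.0394
[[ 1.000e+00 -0.000e+00  3.000e-04  5.712e-01]
 [-3.000e-04 -4.000e-04  1.000e+00 -3.010e-02]
 [-0.000e+00 -1.000e+00 -4.000e-04  1.327e-01]
 [ 0.000e+00  0.000e+00  0.000e+00  1.000e+00]]
[([0.5492, 0.0462, 0.0361], 0.64)] [([0.5575, -0.0419, 0.0429], 0.71)]
```

View pics/w4.png

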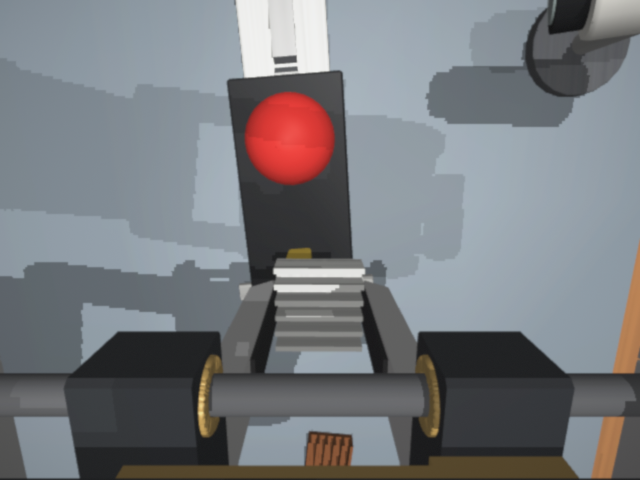

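The picture shows the dome at (290,138), the tab just ahead of the sink and the carriage edges. Fitting the dome cap's outline, and the carriage edges for the rail's yaw.

```bash
cat >> h.py <<'E'
from scipy.optimize import least_squares
def capfit(s,du=2.1,dv=0.0,guess=(.553,.047)):
    b,g,r=[s["color"][...,k].astype(int) for k in range(3)]
    m=((r>110)&(r>2*g+20)&(r>2*b+20)).astype(np.uint8)
    n,l,st,_=cv2.connectedComponentsWithStats(m); k=1+np.argmax(st[1:,4]); m=(l==k).astype(np.uint8)
    c=max(cv2.findContours(m,cv2.RETR_EXTERNAL,cv2.CHAIN_APPROX_NONE)[0],key=len)
    h=cv2.convexHull(c); 
    M=cv2.fillPoly(np.zeros_like(m),[h],1); mo=cv2.moments(M,True)
    obs=np.array([mo["m10"]/mo["m00"],mo["m01"]/mo["m00"]]); A=mo["m00"]
    th=np.linspace(0,2*np.pi,90); 
    def pred(p):
        P=[]
        for el in np.linspace(np.arcsin(5/30),1.5,12):
            for t in th: P.append(proj(s,[p[0]+.03*np.cos(el)*np.cos(t),p[1]+.03*np.cos(el)*np.sin(t),.039+.03*np.sin(el)])+[du,dv])
        H=cv2.convexHull(np.float32(P)); mm=cv2.moments(H)
        return np.array([mm["m10"]/mm["m00"],mm["m01"]/mm["m00"]]),mm["m00"]
    q=least_squares(lambda p:pred(p)[0]-obs,guess,x_scale=.01,diff_step=1e-3)
    return q.x,obs,A,pred(q.x)[1]
E
python3 - <<'E'
from h import *
s=snap("wrist"); print(capfit(s),capfit(s,0)[0],tool()[:3,3])
for c in ["scene","side"]:
    print(c,capfit(snap(c),0))
g=cv2.cvtColor(s["color"],cv2.COLOR_BGR2GRAY)
s["cx"]+=2.1
# carriage side edges: dark transition per row
pts=[[],[]]
for v in range(85,240,3):
    row=g[v].astype(int); dk=np.where(row[200:400]<75)[0]+200
    if len(dk)>20: pts[0].append(ray(s,dk[0]-.5,v,.044)); pts[1].append(ray(s,dk[-1]+.5,v,.044))
for p in pts:
    p=np.array(p); c=np.polyfit(p[:,1],p[:,0],1); r=np.abs(np.polyval(c,p[:,1])-p[:,0]); k=r<.002; c=np.polyfit(p[k,1],p[k,0],1); print(c,k.sum(), "x at y=.047",np.polyval(c,.047))
E
```

```text
(array([0.55142334, 0.04714688]), array([289.00137489, 137.22105102]), 6546.0, 6675.947559608205) [0.55279478 0.0471464 ] [ 0.57132041 -0.03045009  0.132576  ]
scene (array([ 0.30377057, -0.89695932]), array([235.87158547,  22.09969023]), 3551.0, 194.65771071842028)
side (array([0.55068491, 0.04820659]), array([296.12201592, 244.91777188]), 377.0, 453.0414571661968)
[-0.07228099  0.51865678] 52 x at y=.047 0.5152595734798672
[-0.07216435  0.5914569 ] 52 x at y=.047 0.5880651791585516
```

```bash
python3 - <<'E'
from h import *
D=[];P=[];E=[]
for k in range(10):
    s=snap("wrist"); T=np.linalg.inv(np.linalg.inv(s["W"]));P.append(tool()); 
    D.append(capfit(s)[0]); E.append(robot.get_obs()["ee_rot"])
P=np.array(P);D=np.array(D); print(P[:,:3,3].round(4)); print(np.mean(E,0),np.std(E,0)); print(D.round(4)); print(P[:,:3,3].mean(0),D.mean(0))
E
```

```text
[[ 0.5714 -0.0301  0.1325]
 [ 0.5714 -0.0301  0.1325]
 [ 0.5714 -0.0299  0.1325]
 [ 0.5715 -0.0298  0.1325]
 [ 0.5715 -0.0298  0.1325]
 [ 0.5715 -0.0297  0.1325]
 [ 0.5715 -0.0297  0.1325]
 [ 0.5715 -0.0296  0.1325]
 [ 0.5715 -0.0296  0.1325]
 [ 0.5715 -0.0296  0.1325]]
[-1.57083129e+00 -6.45723307e-05 -2.26769720e-04] [3.30206887e-05 3.47463863e-05 2.76594379e-04]
[[0.5514 0.0471]
 [0.5514 0.0471]
 [0.5515 0.0471]
 [0.5514 0.0472]
 [0.5514 0.0471]
 [0.5514 0.0471]
 [0.5514 0.0471]
 [0.5514 0.0471]
 [0.5515 0.0471]
 [0.5515 0.0471]]
[ 0.57147973 -0.02979904  0.13250714] [0.55143719 0.04711483]
```

The dome is at (0.5515, 0.0471), stable over ten frames, and agrees with the carriage mid-line. Rail yaw is about 0.072. Moving over the dome and descending part way.

```bash
python3 -m creep '[[-6,0,22,0,0,0,180],[-14,0,52,0,0,0,180],[-20,0,76.9,0,0,0,180],[-20,0,76.9,0,0,0,180],[-20,0,76.9,0,0,0,180]]'; python3 -m creep '[[0,15,0,0,0,0,180],[0,30,0,0,0,0,180],[0,45,0,0,0,0,180],[0,52,0,0,0,0,180],[0,52,0,0,0,0,180]]'; python3 - <<'E'
from h import *
for k in range(4): s=snap("wrist","w5.png")
print(tool()[:3,3],robot.get_obs()["ee_rot"],robot.get_obs()["wrist_force"]); print(capfit(s)[:2],capfit(s,1)[:1])
s=snap("side"); cv2.imwrite("pics/s5.png",cv2.resize(s["color"][170:310,230:390],None,fx=5,fy=4.2857,interpolation=cv2.INTER_CUBIC))
E
```

```text
time: 11.45
tool_pos: [0.5514, 0.0476, 0.1326]
ee_rot: [-1.571, -0.0, 0.001]
wrist_force: [0.7, -0.4, -1.3]
width: 0.0394
time: 12.08
tool_pos: [0.551, 0.0471, 0.0794]
ee_rot: [-1.571, 0.002, -0.0]
wrist_force: [-0.1, 0.1, -0.5]
width: 0.0398
[0.55211864 0.04726479 0.08133662] [-1.57082438e+00 -1.72297167e-03  4.82515234e-05] [ 0.10563988 -0.26489273 -0.64328511]
(array([0.55583545, 0.061274  ]), array([325.84617855, 251.77938343])) (array([0.55645585, 0.06127472]),)
```

View pics/w5.png

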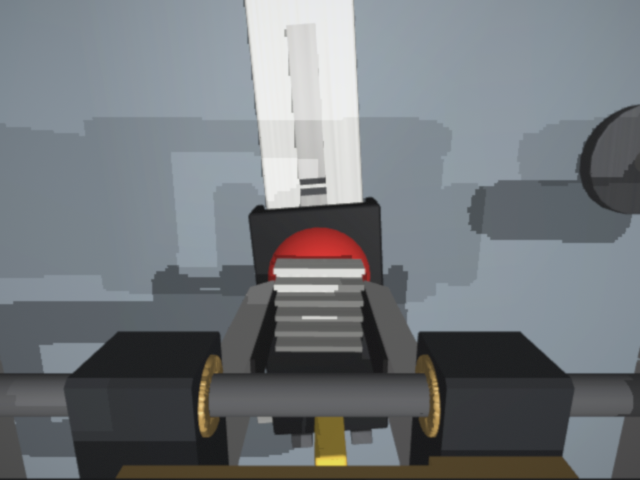

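View pics/s5.png

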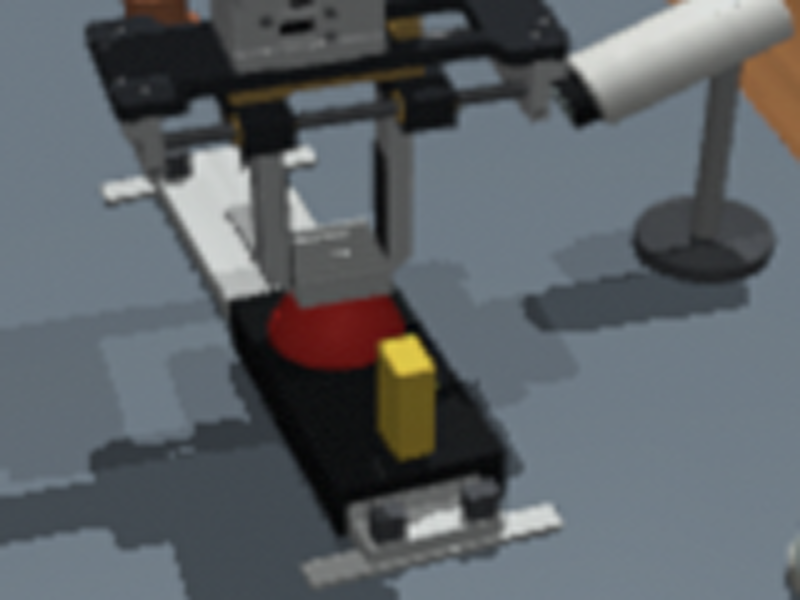

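The wrist picture shows the dome's arc peeking out ahead of the sink, apex row about 228, columns 270–370. Fitting that arc now, because its depth is close to the sink's.

```bash
cat >> h.py <<'E'
def arcfit(s,vmax,du=2.1,dv=0.,guess=(.5515,.047)):
    b,g,r=[s["color"][...,k].astype(int) for k in range(3)]
    m=((r>100)&(r>2*g+20)&(r>2*b+20)).astype(np.uint8)
    n,l,st,_=cv2.connectedComponentsWithStats(m); k=1+np.argmax(st[1:,4]); m=(l==k).astype(np.uint8)
    pts=[]
    for v in range(st[k,1]+1,vmax):
        u=np.where(m[v])[0]; pts+=[[u[0]-.5,v],[u[-1]+.5,v]]
    for u in range(st[k,0]+25,st[k,0]+st[k,2]-25):
        v=np.where(m[:,u])[0]; pts.append([u,v[0]-.5])
    pts=np.float64(pts)
    th=np.linspace(0,2*np.pi,120)
    def f(p):
        P=[]
        for el in np.linspace(np.arcsin(5/30),1.5,15):
            for t in th: P.append(proj(s,[p[0]+.03*np.cos(el)*np.cos(t),p[1]+.03*np.cos(el)*np.sin(t),.039+.03*np.sin(el)])+[du,dv])
        H=cv2.convexHull(np.float32(P))
        return np.array([cv2.pointPolygonTest(H,tuple(map(float,q)),True) for q in pts])
    q=least_squares(f,guess,x_scale=.01,diff_step=1e-3,loss='soft_l1')
    return q.x,np.abs(f(q.x)).mean(),len(pts)
E
python3 - <<'E'
from h import *
for k in range(3):
    s=snap("wrist"); print(arcfit(s,256),arcfit(s,256,0)[0],tool()[:3,3])
E
```

```text
(array([0.55186052, 0.04648661]), np.float64(0.24772538031517197), 105) [0.55304453 0.04648749] [0.55198538 0.04727415 0.08123637]
(array([0.5518445 , 0.04646237]), np.float64(0.2266971113684132), 105) [0.55302812 0.04646301] [0.55190236 0.04727507 0.08112836]
(array([0.55184042, 0.04647342]), np.float64(0.2136192002083612), 105) [0.55302349 0.04647434] [0.55180317 0.04725641 0.0810315 ]
```

```bash
python3 -m creep '[[0,2,-0.4,0,0,0,180],[0,4,-0.4,0,0,0,180],[0,6,-0.4,0,0,0,180],[0,6,-0.4,0,0,0,180],[0,6,-0.4,0,0,0,180]]'; python3 -m creep '[[0,0.5,0,0,0,0,180],[0,1,0,0,0,0,180],[0,1,0,0,0,0,180],[0,1,0,0,0,0,180]]';python3 -m creep '[[0,0.5,0,0,0,0,180],[0,1,0,0,0,0,180],[0,1,0,0,0,0,180],[0,1,0,0,0,0,180]]'
```

```text
time: 13.1
tool_pos: [0.5515, 0.0469, 0.0745]
ee_rot: [-1.571, -0.0, 0.0]
wrist_force: [0.8, -0.4, -0.8]
width: 0.0393
time: 13.6
tool_pos: [0.5515, 0.0468, 0.0735]
ee_rot: [-1.571, -0.0, -0.0]
wrist_force: [-1.0, -0.5, -0.5]
width: 0.0399
time: 14.1
tool_pos: [0.5515, 0.0469, 0.0725]
ee_rot: [-1.571, -0.0, 0.0]
wrist_force: [-0.5, 0.2, -0.3]
width: 0.0396
```

```bash
for i in 1; do python3 -m creep '[[0,0.5,0,0,0,0,180],[0,0.5,0,0,0,0,180],[0,0.5,0,0,0,0,180]]'; python3 -m creep '[[0,0.5,0,0,0,0,180],[0,0.5,0,0,0,0,180],[0,0.5,0,0,0,0,180]]'; done
```

```text
time: 14.48
tool_pos: [0.5515, 0.0468, 0.072]
ee_rot: [-1.571, -0.0, 0.0]
wrist_force: [0.1, 0.1, -0.5]
width: 0.0397
time: 14.85
tool_pos: [0.5515, 0.0468, 0.0715]
ee_rot: [-1.571, -0.0, -0.0]
wrist_force: [-0.0, -0.4, -0.4]
width: 0.0396
```

```bash
python3 -m creep '[[0,0.5,0,0,0,0,180],[0,0.5,0,0,0,0,180],[0,0.5,0,0,0,0,180]]'; python3 -c "
from h import *
F=[]
for k in range(5): robot.snapshot('side'); o=robot.get_obs(); F.append(o['wrist_force'])
print(np.mean(F,0),o['tool_pos'],o['wrist_torque'])"
```

```text
time: 15.22
tool_pos: [0.5516, 0.0468, 0.0712]
ee_rot: [-1.571, -0.0, 0.0]
wrist_force: [0.6, -0.5, 0.7]
width: 0.039
[-0.35209667  0.04538331  1.01004745] [0.55159219 0.04683676 0.07113275] [0.02667529 0.10134436 0.04103678]
```

Contact: the vertical force rose about 1.5 N and the TCP stopped at 71.1 mm. I'll open just a little so I can re-grip if it tips.

```bash
python3 -m creep '[[0,0,0,0,0,0,125],[0,0,0,0,0,0,125],[0,0,0,0,0,0,125],[0,0,0,0,0,0,125]]'; python3 - <<'E'
from h import *
s=snap("wrist"); cv2.imwrite("pics/w6.png",cv2.resize(s["color"][200:380,220:420],None,fx=3,fy=3,interpolation=cv2.INTER_CUBIC))
s=snap("side"); cv2.imwrite("pics/s6.png",cv2.resize(s["color"][200:290,250:370],None,fx=6,fy=6,interpolation=cv2.INTER_CUBIC))
s=snap("scene"); cv2.imwrite("pics/sc6.png",cv2.resize(s["color"][200:290,270:390],None,fx=6,fy=6,interpolation=cv2.INTER_CUBIC))
E
```

```text
time: 15.98
tool_pos: [0.5515, 0.0468, 0.0709]
ee_rot: [-1.571, 0.0, 0.0]
wrist_force: [-0.4, 0.3, 0.2]
width: 0.0477
```

View pics/w6.png

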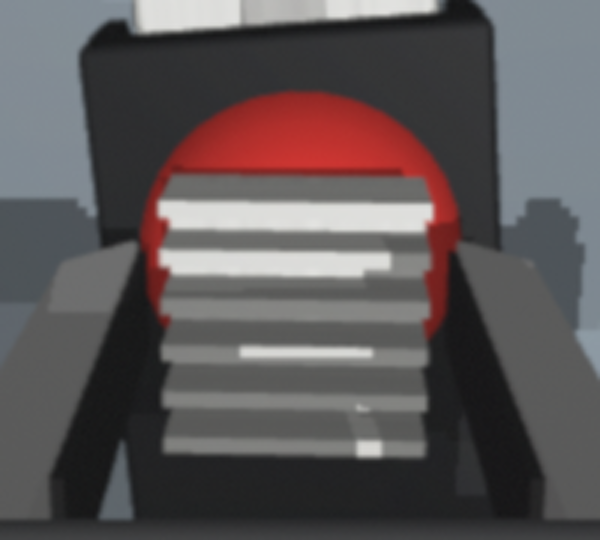

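View pics/s6.png

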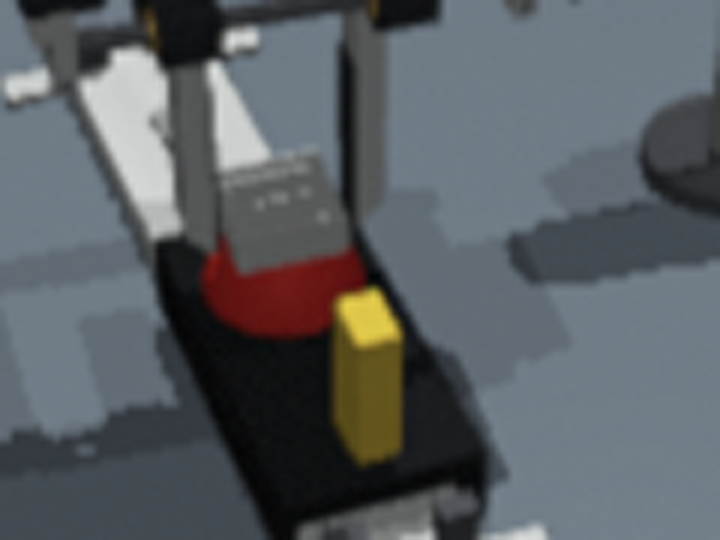

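View pics/sc6.png

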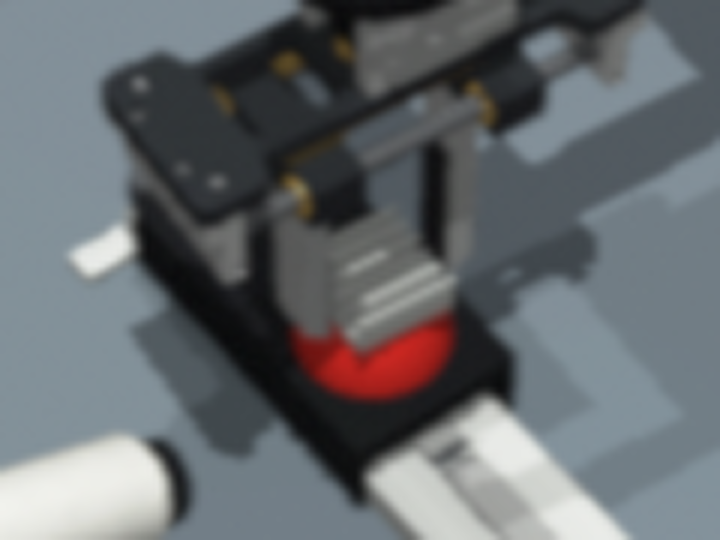

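```bash
cat >> h.py <<'E'
def wire(s,name,c,yaw,rv=(0,0,0),box=(250,200,120,90),f=6,du=0,dv=0):
    x,y,w,h=box
    big=cv2.resize(s["color"][y:y+h,x:x+w],None,fx=f,fy=f,interpolation=cv2.INTER_CUBIC)
    R=Ro.from_rotvec(rv).as_matrix()@Ro.from_euler('z',yaw).as_matrix()
    def px(p): return (proj(s,R@np.array(p)+c)+[du,dv]-[x,y]+.5)*f-.5
    for z,col in ((0,(0,0,255)),(.016,(0,255,0))):
        cv2.polylines(big,[np.int32(np.round([px((a,b,z)) for a,b in [(-.02,-.02),(.02,-.02),(.02,.02),(-.02,.02)]]))],True,col,1)
    cv2.imwrite("pics/"+name,big)
E
python3 - <<'E'
from h import *
c=np.array([.5515,.0467,.069])
for k in ("side","scene"):
    s=snap(k); wire(s,k+"7.png",c,0,box=(250,200,120,90) if k=="side" else (270,200,120,90))
E
```

```text
(no output)
```

View pics/side7.png

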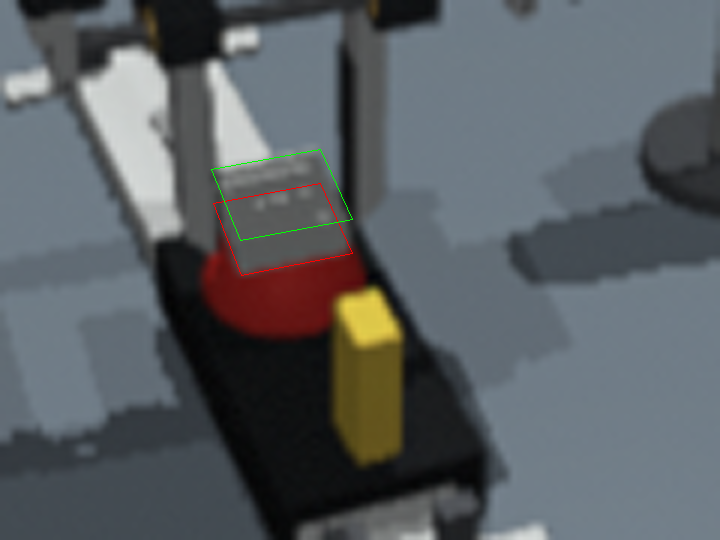

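View pics/scene7.png

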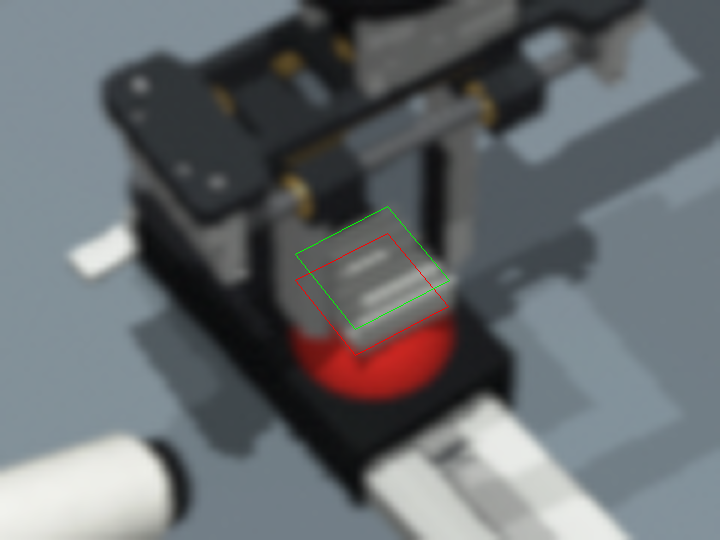

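Both overlays match a level sink on the dome's top to within about a third of a pixel, so it is balanced. Opening further, rising straight up and backing over the tab.

```bash
python3 -m creep '[[0,0,0,0,0,0,80],[0,0,0,0,0,0,80],[0,-8,0,0,0,0,80],[0,-20,0,0,0,0,80],[0,-40,0,0,0,0,80]]'; python3 -m creep '[[0,-20,0,0,0,0,80],[0,-25,-10,0,0,0,80],[0,-25,-30,0,0,0,80],[0,-25,-40,0,0,0,80],[0,-25,-40,0,0,0,80]]'; python3 - <<'E'
from h import *
for k in range(2): s=snap("wrist","w8.png")
print(tool().round(4)); print(lm("heatsink","wrist"),lm("tab_grip","wrist"),lm("tab","wrist"))
c=np.array([.5515,.0467,.069])
wire(s,"w8b.png",c,0,box=(240,80,150,110),f=5,du=2.1)
s=snap("side");wire(s,"s8.png",c,0)
E
```

```text
time: 16.85
tool_pos: [0.5513, 0.0469, 0.1117]
ee_rot: [-1.571, 0.0, 0.0]
wrist_force: [-0.1, -0.2, 0.4]
width: 0.0645
time: 17.48
tool_pos: [0.5509, 0.0056, 0.135]
ee_rot: [-1.571, 0.002, -0.002]
wrist_force: [0.2, -0.3, -0.4]
width: 0.0645
[[ 1.000e+00 -1.200e-03  7.000e-04  5.511e-01]
 [-7.000e-04  5.000e-04  1.000e+00  6.600e-03]
 [-1.200e-03 -1.000e+00  5.000e-04  1.353e-01]
 [ 0.000e+00  0.000e+00  0.000e+00  1.000e+00]]
[([0.554, 0.0434, 0.0674], 0.81)] [([0.5587, -0.0368, 0.0872], 0.61)] [([0.5556, -0.0379, 0.0432], 0.89)]
```

View pics/w8.png

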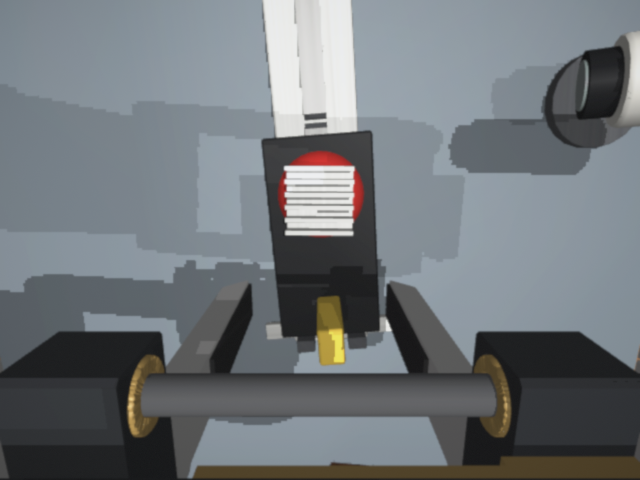

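View pics/s8.png

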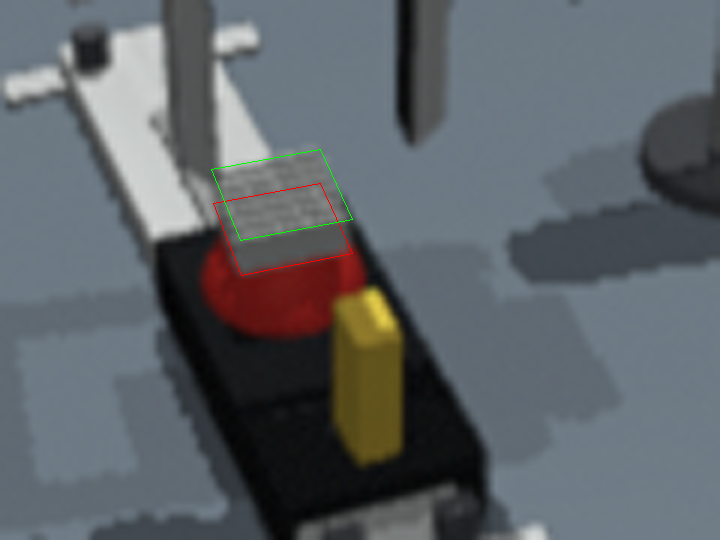

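The heat sink stays level on the dome after release: wrist (320,200), and the side overlay matches. Next I'll move over the tab, and estimate the notch from the camera stand.

```bash
python3 - <<'E'
from h import *
s=snap("wrist"); s["cx"]+=2.1
b=ray(s,592,100,.004); y=.072; ey=np.array([-np.sin(y),np.cos(y)]); ex=np.array([ey[1],-ey[0]])
d=b[:2]-[.5515,.0467]; print(b,"travel",d@ey,"across",d@ex)
l=ray(s,588,85,.165); d=l[:2]-[.5515,.0467]; print(l,"lens",d@ey,d@ex)
print(ray(s,332,354,.1))
E
python3 -m creep '[[2,0,-15,0,-2,0,80],[4,0,-30,0,-4.1,0,80],[6,0,-44.5,0,-4.1,0,80],[6,0,-44.5,0,-4.1,0,80],[6,0,-44.5,0,-4.1,0,80]]'; python3 - <<'E'
from h import *
for k in range(4): s=snap("wrist","w9.png")
print(tool().round(4))
E
```

```text
[0.75328943 0.11367734 0.004     ] travel 0.052287523957387456 across 0.20608481909265491
[0.64712226 0.10086104 0.165     ] lens 0.047141855574755906 0.09927073852610911
[ 0.55914138 -0.04141629  0.1       ]
time: 18.45
tool_pos: [0.5575, -0.0373, 0.136]
ee_rot: [-1.57, 0.0, 0.071]
wrist_force: [-0.6, -0.6, 0.2]
width: 0.0647
[[ 9.974e-01  1.000e-04 -7.200e-02  5.575e-01]
 [ 7.200e-02  1.000e-04  9.974e-01 -3.720e-02]
 [ 1.000e-04 -1.000e+00  1.000e-04  1.360e-01]
 [ 0.000e+00  0.000e+00  0.000e+00  1.000e+00]]
```

View pics/w9.png

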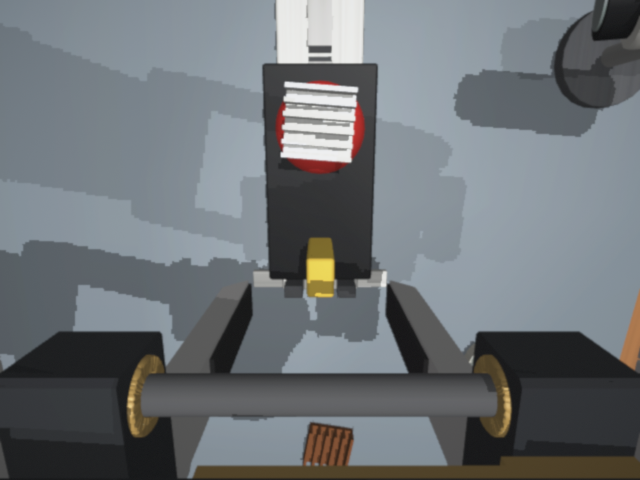

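The tab (columns 306–334) is centred between the fingers and the carriage is square in the view. Descending and gripping.

```bash
python3 -m creep '[[0,25,0,0,0,0,80],[0,50,0,0,0,0,80],[0,65,0,0,0,0,80],[0,71,0,0,0,0,80],[0,71,0,0,0,0,80]]'; python3 -m creep '[[0,0,0,0,0,0,180],[0,0,0,0,0,0,200],[0,0,0,0,0,0,255],[0,0,0,0,0,0,255],[0,0,0,0,0,0,255]]'; python3 - <<'E'
from h import *
F=[]
for k in range(4): s=snap("wrist","w10.png"); F.append(robot.get_obs()["wrist_force"])
print(np.mean(F,0),tool().round(4))
s=snap("side");wire(s,"s10.png",np.array([.5515,.0467,.069]),0)
E
```

```text
time: 19.27
tool_pos: [0.5577, -0.0376, 0.0652]
ee_rot: [-1.571, -0.0, 0.072]
wrist_force: [0.0, 0.7, 0.9]
width: 0.0643
time: 19.9
tool_pos: [0.5575, -0.0377, 0.0651]
ee_rot: [-1.571, -0.0, 0.072]
wrist_force: [-0.0, -0.5, -1.0]
width: 0.0178
[ 3.51584076  0.38006914 -1.50941869] [[ 9.974e-01  1.800e-03 -7.160e-02  5.583e-01]
 [ 7.160e-02  1.000e-04  9.974e-01 -3.760e-02]
 [ 1.800e-03 -1.000e+00 -1.000e-04  6.510e-02]
 [ 0.000e+00  0.000e+00  0.000e+00  1.000e+00]]
```

View pics/w10.png

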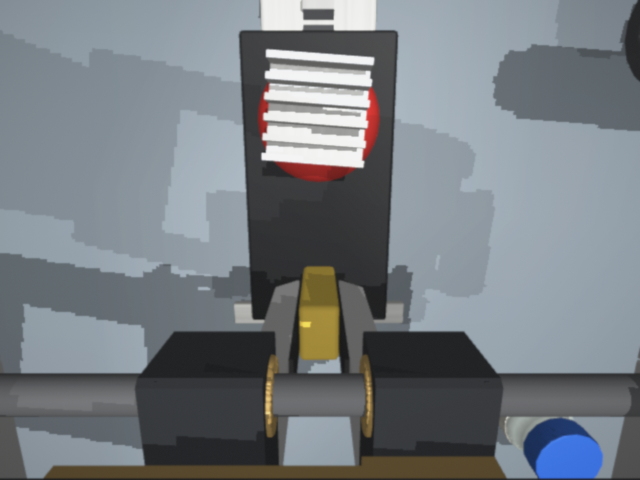

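View pics/s10.png

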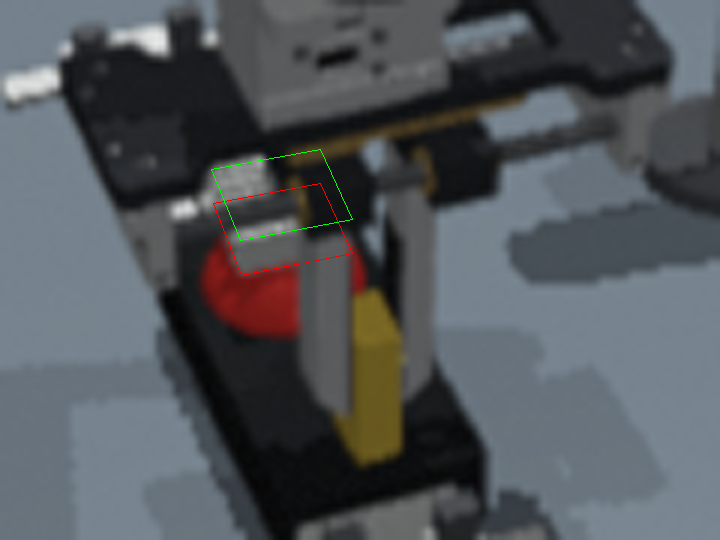

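Gripped: width 17 mm and 3.5 N of side force, so I'll ease x by +0.6 mm. The sink is still on the dome. Sliding gently now.

```bash
python3 -m creep '[[0.3,0,0.5,0,0,0,255],[0.6,0,1.5,0,0,0,255],[0.6,0,3,0,0,0,255],[0.6,0,5,0,0,0,255],[0.6,0,7.5,0,0,0,255]]'; python3 -m creep '[[0,0,2.5,0,0,0,255],[0,0,5,0,0,0,255],[0,0,7.5,0,0,0,255],[0,0,10,0,0,0,255],[0,0,12.5,0,0,0,255]]';  python3 -m creep '[[0,0,2.5,0,0,0,255],[0,0,5,0,0,0,255],[0,0,7,0,0,0,255],[0,0,8.5,0,0,0,255],[0,0,9.5,0,0,0,255]]'; cat > m.py <<'E'
from h import *
F=[];P=[]
for k in range(4): s=snap("wrist"); F.append(robot.get_obs()["wrist_force"]); P.append(tool()[:3,3])
F=np.mean(F,0); P=np.mean(P,0); y=.072; ey=np.array([-np.sin(y),np.cos(y)]); ex=np.array([ey[1],-ey[0]])
print("travel mm %.2f lat %.2f Fy %.2f Fx %.2f Fz %.2f w %.4f t %.2f"%((P[:2]-[.5583,-.0376])@ey*1e3,(P[:2]-[.5583,-.0376])@ex*1e3,F[:2]@ey,F[:2]@ex,F[2],robot.get_obs()["width"],robot.get_obs()["time"]))
import sys
if len(sys.argv)>1: cv2.imwrite("pics/"+sys.argv[1],s["color"])
E
python3 m.py w11.png
```

```text
time: 20.78
tool_pos: [0.5577, -0.0301, 0.0651]
ee_rot: [-1.571, -0.0, 0.071]
wrist_force: [3.1, -2.2, -1.2]
width: 0.0157
time: 21.4
tool_pos: [0.5568, -0.0175, 0.0651]
ee_rot: [-1.571, -0.0, 0.072]
wrist_force: [4.6, -0.6, -2.1]
width: 0.0155
time: 22.02
tool_pos: [0.5561, -0.008, 0.0651]
ee_rot: [-1.571, -0.0, 0.072]
wrist_force: [5.0, -1.4, -2.3]
width: 0.0158
travel mm 29.79 lat -0.05 Fy -0.56 Fx 5.32 Fz -1.26 w 0.0158 t 22.23
```

View pics/w11.png

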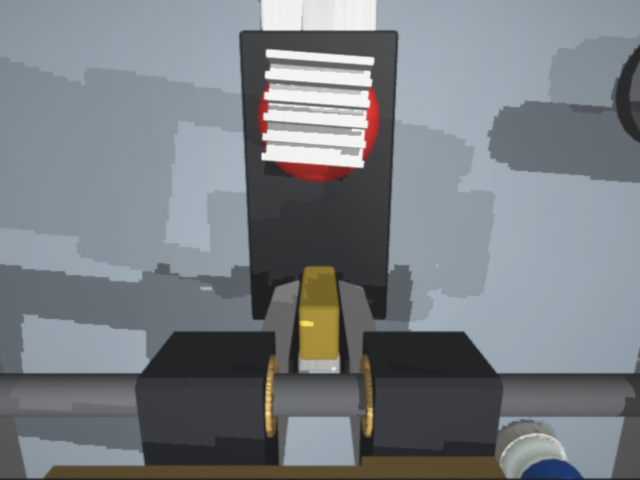

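```bash
python3 -m creep '[[0.2,0,0.5,0,0,0,255],[0.4,0,1,0,0,0,255],[0.5,0,1.5,0,0,0,255],[0.6,0,2,0,0,0,255]]'|grep -E "pos|force"; python3 -m creep '[[0,0,1,0,0,0,255],[0,0,2,0,0,0,255],[0,0,2,0,0,0,255]]'|grep -E "pos|force"; python3 -m creep '[[0,0,1,0,0,0,255],[0,0,2,0,0,0,255],[0,0,2,0,0,0,255]]'|grep -E "pos|force"; python3 -m creep '[[0,0,1,0,0,0,255],[0,0,2,0,0,0,255],[0,0,2,0,0,0,255]]'|grep -E "pos|force"; python3 m.py
```

```text
tool_pos: [0.556, -0.0062, 0.065]
wrist_force: [2.0, -1.2, 0.9]
tool_pos: [0.5558, -0.004, 0.0651]
wrist_force: [-0.1, -1.3, 1.3]
tool_pos: [0.5557, -0.002, 0.065]
wrist_force: [-2.0, 0.9, 3.7]
tool_pos: [0.5556, -0.0, 0.065]
wrist_force: [-4.5, -0.7, 4.6]
travel mm 37.69 lat -0.02 Fy -0.60 Fx -4.69 Fz 4.74 w 0.0160 t 24.05
```

```bash
python3 -m creep '[[-0.2,0,1,0,0,0,255],[-0.3,0,2,0,0,0,255],[-0.3,0,2,0,0,0,255]]'|grep -E "pos|force"; python3 -m creep '[[0,0,1,0,0,0,255],[0,0,2,0,0,0,255],[0,0,2,0,0,0,255]]'|grep -E "pos|force"; python3 m.py; python3 -m creep '[[0,0,0.5,0,0,0,255],[0,0,1,0,0,0,255],[0,0,1,0,0,0,255]]'|grep -E "pos|force"; python3 -m creep '[[0,0,0.5,0,0,0,255],[0,0,1,0,0,0,255],[0,0,1,0,0,0,255]]'|grep -E "pos|force"; python3 m.py w12.png
```

```text
tool_pos: [0.5555, 0.0019, 0.0651]
wrist_force: [-4.6, -2.1, 5.9]
tool_pos: [0.5553, 0.0039, 0.065]
wrist_force: [-4.0, -1.4, 4.3]
travel mm 41.66 lat -0.02 Fy -0.72 Fx -4.34 Fz 5.32 w 0.0158 t 25.00
tool_pos: [0.5552, 0.0049, 0.065]
wrist_force: [-3.8, -2.0, 4.9]
tool_pos: [0.5551, 0.0059, 0.0651]
wrist_force: [-4.7, -1.4, 5.2]
travel mm 43.65 lat -0.02 Fy -0.82 Fx -5.15 Fz 5.21 w 0.0156 t 25.95
```

```bash
python3 -m creep '[[-0.15,0,0.5,0,0,0,255],[-0.3,0,1,0,0,0,255],[-0.3,0,1,0,0,0,255]]'|grep -E "pos|force"; python3 m.py; python3 -m creep '[[0,0,0.5,0,0,0,255],[0,0,1,0,0,0,255],[0,0,1,0,0,0,255]]'|grep -E "pos|force"; python3 m.py;  python3 -m creep '[[0,0,0.5,0,0,0,255],[0,0,1,0,0,0,255],[0,0,1,0,0,0,255]]'|grep -E "pos|force";python3 m.py
```

```text
tool_pos: [0.5551, 0.0071, 0.065]
wrist_force: [-2.6, -0.7, 5.0]
travel mm 44.82 lat -0.02 Fy 0.09 Fx -2.90 Fz 4.71 w 0.0163 t 26.52
tool_pos: [0.555, 0.008, 0.065]
wrist_force: [-2.5, 1.0, 4.1]
travel mm 45.72 lat -0.03 Fy 0.99 Fx -2.23 Fz 4.35 w 0.0161 t 27.10
tool_pos: [0.5549, 0.0091, 0.065]
wrist_force: [-1.3, 1.3, 3.7]
travel mm 46.83 lat -0.03 Fy 2.28 Fx -1.38 Fz 4.15 w 0.0160 t 27.68
```

```bash
python3 - <<'E'
from h import *
s=snap("wrist","w12.png")
s=snap("scene"); cv2.imwrite("pics/sc12.png",cv2.resize(s["color"][190:350,220:420],None,fx=4,fy=3.75,interpolation=cv2.INTER_CUBIC))
E
```

```text
(no output)
```

View pics/sc12.png

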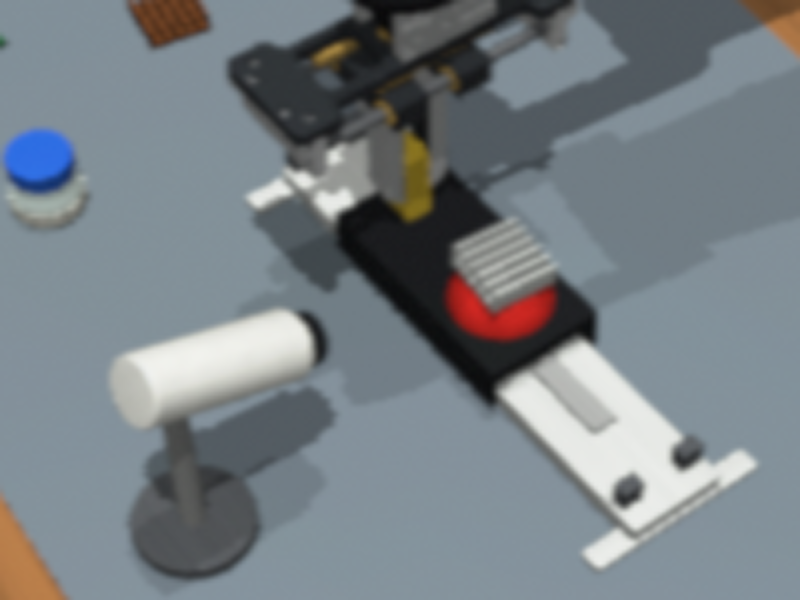

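Fy has turned from -0.8 N of drag to +2.3 N of pull-in, so the ball is dropping. The scene shows the camera aimed near the dome. Continuing in 1 mm steps.

```bash
python3 -m creep '[[0,0,0.5,0,0,0,255],[0,0,1,0,0,0,255],[0,0,1,0,0,0,255]]'|grep -E "pos|force"; python3 m.py; python3 -m creep '[[0,0,0.5,0,0,0,255],[0,0,1,0,0,0,255],[0,0,1,0,0,0,255]]'|grep -E "pos|force"; python3 m.py
```

```text
tool_pos: [0.5548, 0.01, 0.065]
wrist_force: [-1.2, 2.3, 3.3]
travel mm 47.73 lat -0.03 Fy 3.14 Fx -0.94 Fz 4.01 w 0.0157 t 28.35
tool_pos: [0.5548, 0.0111, 0.065]
wrist_force: [-0.5, 3.4, 4.0]
travel mm 48.81 lat -0.04 Fy 3.78 Fx -0.61 Fz 3.79 w 0.0156 t 28.93
```

```bash
python3 -m creep '[[0,0,0.5,0,0,0,255],[0,0,0.5,0,0,0,255]]'|grep -E "pos|force"; python3 m.py; python3 -m creep '[[0,0,0.5,0,0,0,255],[0,0,0.5,0,0,0,255]]'|grep -E "pos|force"; python3 m.py;python3 -m creep '[[0,0,0.5,0,0,0,255],[0,0,0.5,0,0,0,255]]'|grep -E "pos|force"; python3 m.py
```

```text
tool_pos: [0.5547, 0.0114, 0.065]
wrist_force: [-0.4, 4.7, 4.3]
travel mm 49.09 lat -0.04 Fy 3.69 Fx -0.01 Fz 3.40 w 0.0155 t 29.38
tool_pos: [0.5547, 0.0118, 0.065]
wrist_force: [0.0, 4.0, 3.7]
travel mm 49.53 lat -0.05 Fy 3.68 Fx 0.34 Fz 3.32 w 0.0158 t 29.82
tool_pos: [0.5547, 0.0119, 0.065]
wrist_force: [1.0, 2.7, 3.1]
travel mm 49.68 lat -0.05 Fy 2.13 Fx 0.81 Fz 3.05 w 0.0160 t 30.27
```

```bash
python3 -m creep '[[0,0,0.4,0,0,0,255],[0,0,0.4,0,0,0,255]]'|grep -E "pos|force"; python3 m.py; python3 m.py
```

```text
tool_pos: [0.5547, 0.0121, 0.0651]
wrist_force: [1.0, 0.6, 2.5]
travel mm 49.88 lat -0.06 Fy -1.07 Fx 1.51 Fz 2.45 w 0.0157 t 30.73
travel mm 49.94 lat -0.06 Fy -1.87 Fx 1.33 Fz 2.16 w 0.0160 t 30.93
```

The along-rail force passed through zero at 49.8 mm of travel while the position held, so the ball is in the V. Easing back 0.2 mm and checking that it settles.

```bash
python3 -m creep '[[0,0,-0.2,0,0,0,255],[0,0,-0.2,0,0,0,255],[0,0,-0.2,0,0,0,255],[0,0,-0.2,0,0,0,255]]'|grep -E "pos|force"; python3 m.py;python3 -m creep '[[0,0,0,0,0,0,255],[0,0,0,0,0,0,255],[0,0,0,0,0,0,255],[0,0,0,0,0,0,255]]'|grep -E "pos|force"; python3 m.py w13.png
python3 - <<'E'
from h import *
y=.072; c=np.array([.5515-.0498*np.sin(y),.0467+.0498*np.cos(y),.069])
s=snap("side"); wire(s,"s13.png",c,0)
s=snap("scene"); wire(s,"sc13.png",c,0,box=(270,210,120,90))
E
```

```text
tool_pos: [0.5546, 0.0123, 0.065]
wrist_force: [1.4, -2.4, 3.3]
travel mm 50.02 lat -0.06 Fy -2.30 Fx 2.04 Fz 2.05 w 0.0158 t 31.62
tool_pos: [0.5547, 0.0123, 0.0651]
wrist_force: [1.9, -2.7, 2.7]
travel mm 50.08 lat -0.05 Fy -3.02 Fx 2.77 Fz 2.41 w 0.0159 t 32.33
```

View pics/w13.png

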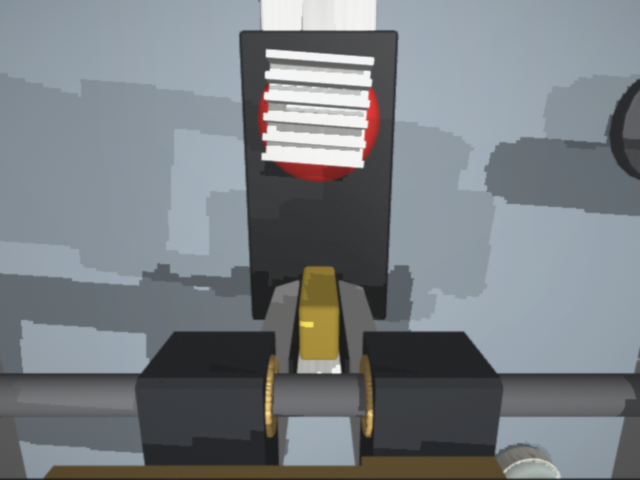

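View pics/s13.png

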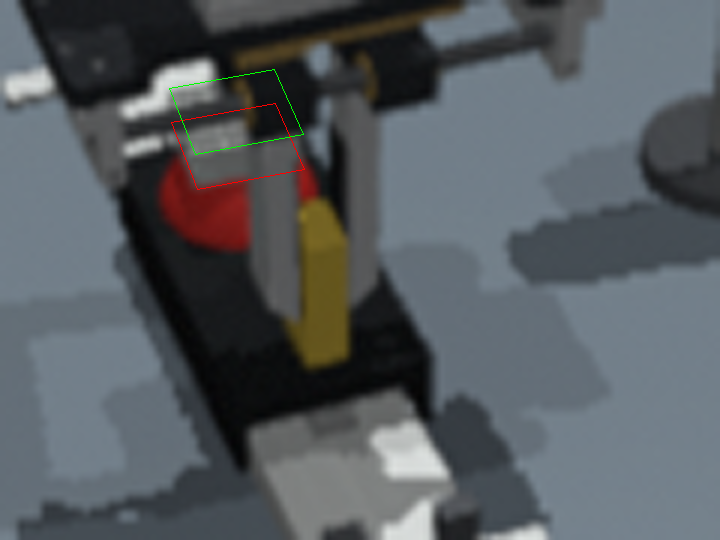

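View pics/sc13.png

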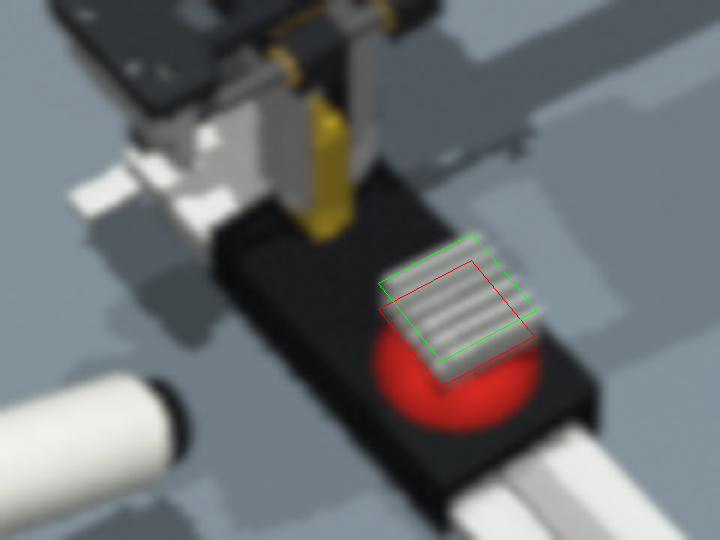

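The forces drift slowly as the servo integrates toward its 50.2 mm target, so I'm backing off 0.4 mm and watching for it to settle.

```bash
python3 -m creep '[[0.05,0,-0.2,0,0,0,255],[0.1,0,-0.4,0,0,0,255],[0.1,0,-0.4,0,0,0,255],[0.1,0,-0.4,0,0,0,255],[0.1,0,-0.4,0,0,0,255]]'>/dev/null; python3 m.py;python3 -m creep '[[0,0,0,0,0,0,255],[0,0,0,0,0,0,255],[0,0,0,0,0,0,255],[0,0,0,0,0,0,255],[0,0,0,0,0,0,255]]'>/dev/null; python3 m.py; python3 -m creep '[[0,0,0,0,0,0,255],[0,0,0,0,0,0,255],[0,0,0,0,0,0,255],[0,0,0,0,0,0,255],[0,0,0,0,0,0,255]]'>/dev/null; python3 m.py
```

```text
travel mm 50.05 lat -0.07 Fy -1.12 Fx 2.56 Fz 3.02 w 0.0155 t 33.25
travel mm 49.96 lat -0.05 Fy 0.33 Fx 2.42 Fz 3.50 w 0.0156 t 34.08
travel mm 49.90 lat -0.06 Fy 1.29 Fx 2.31 Fz 3.96 w 0.0161 t 34.90
```

```bash
python3 -m creep '[[0,0,0.2,0,0,0,255],[0,0,0.2,0,0,0,255],[0,0,0.2,0,0,0,255],[0,0,0.2,0,0,0,255],[0,0,0.2,0,0,0,255]]'>/dev/null; python3 m.py;python3 -m creep '[[0,0,0,0,0,0,255],[0,0,0,0,0,0,255],[0,0,0,0,0,0,255],[0,0,0,0,0,0,255],[0,0,0,0,0,0,255]]'>/dev/null; python3 m.py; python3 -m creep '[[0,0,0,0,0,0,255],[0,0,0,0,0,0,255],[0,0,0,0,0,0,255],[0,0,0,0,0,0,255],[0,0,0,0,0,0,255]]'>/dev/null; python3 m.py w14.png
python3 - <<'E'
from h import *
y=.072; c=np.array([.5515-.0499*np.sin(y),.0467+.0499*np.cos(y),.069])
s=snap("scene"); wire(s,"sc14.png",c,0,box=(270,210,120,90)); robot.snapshot("wrist"); print(lm("heatsink","wrist"),lm("heatsink","scene")[:2],lm("dome_top","scene"))
E
```

```text
travel mm 49.89 lat -0.06 Fy 0.21 Fx 2.11 Fz 3.93 w 0.0159 t 35.73
travel mm 49.92 lat -0.06 Fy -0.88 Fx 1.62 Fz 4.41 w 0.0158 t 36.55
travel mm 49.95 lat -0.06 Fy -0.74 Fx 1.75 Fz 5.01 w 0.0158 t 37.38
[([0.548, 0.0942, 0.0658], 0.93)] [([0.5731, -0.3711, -0.0013], 0.7), ([0.4084, -0.352, 0.0016], 0.66)] [([0.5464, 0.0954, 0.0675], 0.77)]
```

View pics/w14.png

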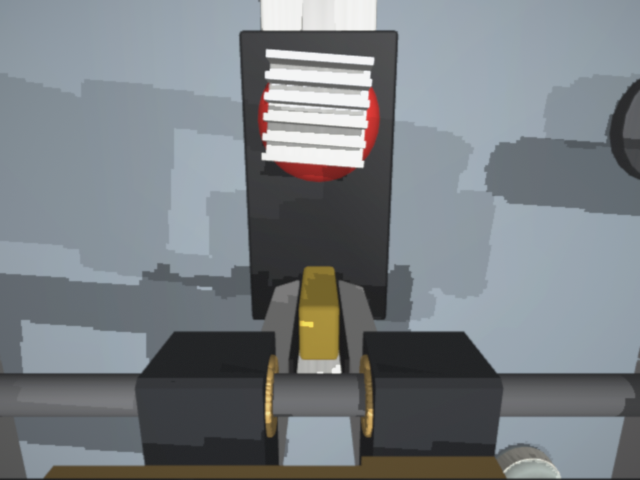

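View pics/sc14.png

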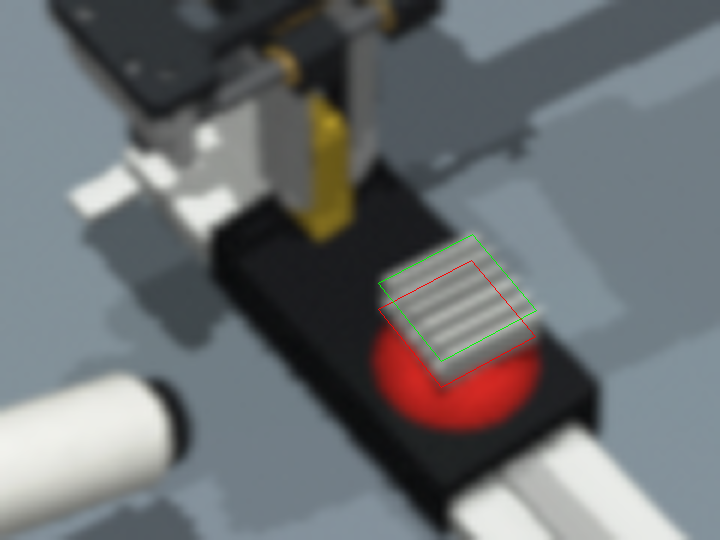

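The carriage is settled in the notch with small, steady forces. The fingers hold the tab at 15.8 mm width, and the sink is level on the dome in front of the camera. Handing in.

```bash
python3 -c "
from bench import robot
print(robot.close_job()); print(robot.get_obs()['time'])"
```

```text
the job is handed in; nothing more can be done
None
the job is handed in; nothing more can be done
```

The job is handed in, with the last reading at about 37.4 s of the 72 s allowed. The silver heat sink is balanced on the dome, the carriage is in the notch, and the fingers are still gripping the yellow tab. No verdict was reported.

**What I did**
- I picked the silver heat sink from among the four brown look-alikes and squeezed it lightly across both pairs of sides to centre it in the gripper.
- I set it on the dome while the slide was still at its starting end and let go.
- I then gripped the tab and slid the carriage about 50 mm.

**Last checks**
- **Notch:** the force along the rail went from -0.8 N of drag to +3.8 N of pull-in, then reversed at about 49.9 mm of travel. It settled within 1 N, well clear of the far end stop.
- **Grip:** the finger opening is 15.8 mm, against a 16 mm tab. Side and vertical forces are about 2 and 5 N.
- **Heat sink:** its outline matches a level sink on the dome's top to within about half a pixel in the scene view. It did not move visibly in the wrist view during the slide.

**What disagreed or could not be confirmed**
- The camera-stand estimate of the notch (47 to 52 mm of travel) was rough, though consistent with what I felt.
- The wrist camera was about 1 mm off sideways, which I corrected for.
- In the final scene picture, the network's two best heat-sink reports were at brown look-alikes. In the wrist picture it found the one on the dome.
- The ball's drop itself could not be seen, only felt.
- I did not touch the jar, the spool or the circuit board.

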